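# Tip the small carton over into its outline

## Robot

A 7-joint arm with a two-finger parallel gripper is mounted at the origin on a cart in front of the work surface, level with it; the furniture and walls round the work are solid. World frame = base frame: x ahead of the robot, y to its left, z up, the work surface at z = 0. Lengths are in m, angles in degrees, forces in N, time in s.
With the tool pointing down it reaches from about 0.425 to 0.875 m from the base axis. Payload 9.9 kg.
Tool frame: the origin (TCP) lies between the finger pads; the fingertips stand 22 mm ahead of it and the grasp point (between the pads) lies 3 mm ahead of it (robot.tcp_to_tips is the distance from the TCP to the fingertips, in m); z points along the fingers, y is the line along which they close (so a half turn about z gives the same grasp; the last joint's range is limited). The gripper opens to 85 mm and grips with 20 to 120 N. Pads are 22 mm wide; open, the fingers measure 114 mm over their backs; the gripper's body (76 mm by 85 mm) begins 54 mm behind the grasp point. The pads swing forward as they close: fully open they stand 13 mm farther back than shut.
Start: joints at [66.532, 32.985, 1.427, 82.34, -0.859, 64.687, -3.237], TCP at [0.216, -0.639, 0.253] pointing down, gripper open.
Joint ranges: [-157.87, 157.87], [-19.46, 123.44], [-87.15, 90], [11.01, 140.99], [-62.26, 242.26], [9.8, 113.94], [-161.44, 161.44]. Speed limits (degrees/s): [127.2, 127.2, 172.46, 172.46, 180, 180, 180].

## Interface

Orientations are given as [roll, pitch, yaw] about the fixed x, y, z axes, in that order (R = Rz(yaw) Ry(pitch) Rx(roll)).
In Python, from workcell import robot, fingers, optics gives the robot as it stands. Calls block until the motion is done:
- robot.move_pose(position, orientation): joint-space move of the TCP to a pose.
- robot.move_straight(position, frame=None, velocity=0.15, contact_N=None): straight line of the TCP; frame=None keeps the orientation; velocity is the mean speed in m/s. With contact_N (N) it stops when the force on the tool has changed by that much, and returns True; else False.
- robot.move_j(angles): joint-space move.
- fingers.gripper_open() and fingers.grab(newtons=None): open the fingers fully, or close them until they stop; newtons is the grip in N (None keeps the last).
- robot.wait(seconds).
- robot.inverse_kinematics(position, orientation): joint angles nearest the present ones, or None.
- optics.read_camera(name): name is "scene" or "top" or "wrist"; returns a dict with "frame" (384x512x3 uint8, red, green, blue), "fx", "fy", "cx", "cy" (pixels), "R" (3x3) and "t" (3): a world point X has camera coordinates R X + t. Camera axes: x right, y down, z forward; pixel columns grow to the right and rows downward; lengths in m; the calibration is good to about 2 mm. A picture is of the moment at which its call begins. There is no depth.
A pose or a line that the arm cannot do raises robot.PlanningError and nothing moves.
- robot.job_done(): hands the job in; it is judged then, once.
Readings, each from a call of its own:
- robot.current_clock(): time.
- robot.current_q(): joint angles.
- robot.current_dq(): joint speeds.
- robot.current_joint_torque(): joint torques, N m.
- robot.current_eef_pos(): TCP position.
- robot.current_tcp_rot(): TCP orientation.
- robot.current_force(): force on the tool from outside, world axes, zero at the start.
- robot.current_ft_torque(): the same for the moment, N m.
- robot.current_gripper_width(): opening from 0.0 (shut) to 1.0 (fully open).
- robot.current_gripper_force(): force on a finger pad.
Only numpy, scipy, OpenCV 4.12 (cv2) and the standard library are available. Lean on these libraries where they do the work, as an engineer would, in place of code of your own. Each camera call takes 0.05 s, during which the arm holds its last target. There are 200 camera calls.

## Task

The smaller of the two cartons was left standing on its end on the kit board. Without picking it up, push it low down so that it slides, still standing, until its leading bottom edge is a little over the near line of the black outline; then push it near its top so that it topples forward and lands on its base, lid up, wholly inside the outline. Leave the larger carton and the round tin where they are.

Things in the scene. Friction and masses are not known exactly. Their poses are not given: they have to be found in the camera images.
- kit_board: Flat light plywood board fixed to the bench, 320 (its x) x 240 (its y) x 12 mm thick. Origin at the centre of its underside (z = 0); its z is up, its top is 12 mm above the bench. Its +x, from the carton to the outline, is the way the carton must be slid and toppled; it points roughly away from the robot, up to 0.6 rad either side.
- outline (a point): Centre of the black rectangular outline painted on the board's top (flat, nothing to bump into). Same axes as kit_board, at (55, 45, 12) mm in its frame. Centre line to centre line it is 120 mm along x and 85 mm along y, lines 4 mm wide; the near line, next to the carton, is at x = -60 mm in this frame.
- carton: The smaller, orange closed carton, 45 (its x) x 70 (y) x 36 mm (z), 0.21 to 0.42 kg, rigid. Origin at the centre of its base, a 45 x 70 face; z points from base to lid. At the start it stands on a 45 x 36 end, 70 mm tall: y up, base upright towards the outline, lid (white label) facing back. It slides if pushed within 12 mm of the board, topples if pushed 55 mm or more above it.
- carton_center (a point): Centre of the smaller carton's volume: 35 mm above the board while it stands on end, 18 mm when it lies lid up. Same axes as the carton. At the start it is within about 20 mm of the outline's long middle line and the carton is turned up to 0.15 rad from square.
- carton_foot (a point): Middle of the carton's leading bottom edge while it stands on end (the 45 mm edge nearest the outline); at the start 30 to 70 mm short of the near line. The carton topples about this edge and its footprint then reaches 70 mm forward from it. Same axes as the carton.
- carton_corner0 (a point): Corner of the carton's base at (-22.5, -35, 0) mm in the carton's frame.
- carton_corner1 (a point): Corner of the carton's base at (22.5, -35, 0) mm in the carton's frame.
- carton_corner2 (a point): Corner of the carton's base at (22.5, 35, 0) mm in the carton's frame.
- carton_corner3 (a point): Corner of the carton's base at (-22.5, 35, 0) mm in the carton's frame.
- large_carton: Bystander: the larger carton, green, 60 x 85 x 51 mm high, loose, lying on the board beside the lane on the board's -y side. Origin at the centre of its underside.
- round_tin: Bystander: round brass-coloured tin, 66 mm across, 26 mm high, loose, on the board beside the lane on the board's -y side; it and the larger carton may have changed places. Origin at the centre of its underside.
Things that resemble listed ones, but are neither listed nor needed, are in the scene too. What is shaped like the carton but pink is not meant.

How it is judged (in metres and radians):
On the way, in this order (a step that is already met when the one before it is completed fails the run):
1. the carton, still standing on its end, has its leading bottom edge over the near line of the outline (angle between carton's own y axis and vertical below 0.12 rad and x of carton_foot in the frame of outline above -0.062 m), for 0.2 s.
2. the carton lies on its base, lid up, inside the outline (angle between carton's own z axis and vertical below 0.1 rad and height (world z) of carton_center below 0.038 m and x of carton_corner0 in the frame of outline between -0.062 and 0.062 m and y of carton_corner0 in the frame of outline between -0.0445 and 0.0445 m and x of carton_corner1 in the frame of outline between -0.062 and 0.062 m and y of carton_corner1 in the frame of outline between -0.0445 and 0.0445 m and x of carton_corner2 in the frame of outline between -0.062 and 0.062 m and y of carton_corner2 in the frame of outline between -0.0445 and 0.0445 m and x of carton_corner3 in the frame of outline between -0.062 and 0.062 m and y of carton_corner3 in the frame of outline between -0.0445 and 0.0445 m), for 0.2 s.
At the end, for the whole second after the job is handed in: The smaller carton is at rest flat on the board on its base, lid up (within 0.1 rad), all four corners of its base inside the outer edge of the outline's painted lines (62 mm and 44.5 mm from its centre); the larger carton and the round tin are within 15 mm of where they were (all of step 2 and linear speed of carton below 0.02 m/s and angular speed of carton below 0.2 rad/s and distance of each of large_carton, round_tin from where it was at the start of the episode below 0.015 m); the robot touches nothing.
It fails at once if the carton is lifted off the board (its centre over 70 mm above the bench; toppling takes it to about 52 mm) (height (world z) of carton_center above 0.07 m).
It fails at once if the carton comes to lie on its base reaching outside the outline (angle between carton's own z axis and vertical below 0.1 rad and not (x of carton_corner0 in the frame of outline between -0.062 and 0.062 m and y of carton_corner0 in the frame of outline between -0.0445 and 0.0445 m and x of carton_corner1 in the frame of outline between -0.062 and 0.062 m and y of carton_corner1 in the frame of outline between -0.0445 and 0.0445 m and x of carton_corner2 in the frame of outline between -0.062 and 0.062 m and y of carton_corner2 in the frame of outline between -0.0445 and 0.0445 m and x of carton_corner3 in the frame of outline between -0.062 and 0.062 m and y of carton_corner3 in the frame of outline between -0.0445 and 0.0445 m)).
It fails at once if the large carton is shifted by over 15 mm (distance of large_carton from where it was at the start of the episode above 0.015 m).
It fails at once if the round tin is shifted by over 15 mm (distance of round_tin from where it was at the start of the episode above 0.015 m).
It also fails if it takes over 40 s, if anything falls off the work surface, if the arm or the gripper's body presses on something with over 40 N, if the wrist force passes 120 N, or if a joint passes its speed limit or range.

## Working session

There is one attempt and no reset: what is moved stays moved. The work goes in short steps, each a Python script; the robot and the scene stay as the last script left them, time stands still between calls to the robot, and variables do not carry over. Pictures are saved under pics/ and viewed, at most 10 in all, crops included, and the job is handed in when it is done.

```bash
mkdir -p pics
python3 - <<'E'
from workcell import robot, fingers, optics
import cv2
for n in("scene","top"):
    c=optics.read_camera(n); cv2.imwrite(f"pics/{n}0.png",cv2.resize(c["frame"][:,:,::-1],(800,600),interpolation=cv2.INTER_CUBIC))
    print(n,c["fx"],c["cx"],c["cy"],c["R"],c["t"])
print(robot.current_clock(),robot.current_tcp_rot())
E
```

```text
scene 411.74004013868665 255.69039174990596 191.0459960234269 [[-0.51183912 -0.85906974 -0.0044604 ]
 [-0.34202216  0.20853628 -0.91626059]
 [ 0.7880619  -0.46745246 -0.40055792]] [0.40642533 0.22805926 0.65380536]
top 470.8155507042013 258.5717882588525 196.18303640279433 [[-0.02704805 -0.99955233  0.01278854]
 [-0.99098206  0.0251322  -0.13161663]
 [ 0.1312363  -0.01623319 -0.9912182 ]] [0.16910231 0.56562114 1.16571437]
0.1 [-1.79917635e+02  2.95772336e-03  1.86675592e+01]
```

View pics/top0.png

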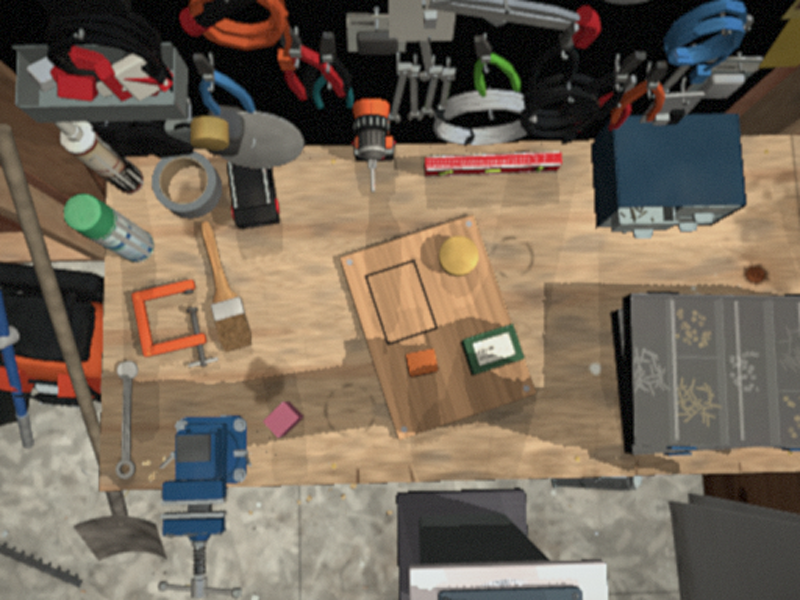

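View pics/scene0.png

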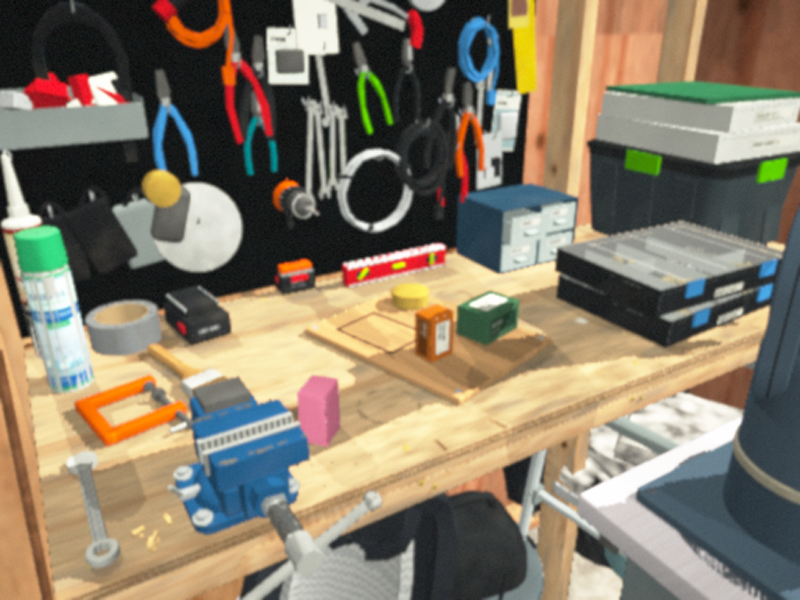

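Top view: the board's corners are near (340,257), (472,215), (535,392) and (403,437). The outline's corners are near (367,275), (415,260), (437,326) and (388,343). The orange carton is near (422,362), with the green carton at (492,348) and the tin at (459,256). I'll take an enlarged crop next.

```bash
cat > h.py <<'E'
from workcell import robot, fingers, optics
import cv2, numpy as np
def ray(c,u,v,z):
    d=c["R"].T@np.array([(u-c["cx"])/c["fx"],(v-c["cy"])/c["fy"],1]); o=-c["R"].T@c["t"]
    return o+d*(z-o[2])/d[2]
def proj(c,X):
    p=np.asarray(X)@c["R"].T+c["t"]; return np.stack([c["fx"]*p[...,0]/p[...,2]+c["cx"],c["fy"]*p[...,1]/p[...,2]+c["cy"]],-1)
def crop(c,u0,v0,w,name):   # w x .75w crop to 800x600
    f=c["frame"][v0:v0+int(w*.75),u0:u0+w,::-1]; cv2.imwrite(f"pics/{name}.png",cv2.resize(f,(800,600),interpolation=cv2.INTER_CUBIC))
E
python3 - <<'E'
from h import *
c=optics.read_camera("top"); crop(c,210,130,160,"topc")
s=.64
P=[ray(c,u*s,v*s,.012) for u,v in[(340,257),(472,215),(535,392),(403,437),(367,275),(415,260),(437,326),(388,343)]]
for p in P: print(p.round(4))
print("carton top",ray(c,422*s,355*s,.082).round(3))
E
```

```text
[0.6597 0.2591 0.012 ]
[0.7268 0.0342 0.012 ]
[ 0.4258 -0.0578  0.012 ]
[0.3588 0.1613 0.012 ]
[0.6279 0.2144 0.012 ]
[0.6515 0.1332 0.012 ]
[0.5391 0.0999 0.012 ]
[0.5129 0.182  0.012 ]
carton top [0.487 0.129 0.082]
```

View pics/topc.png

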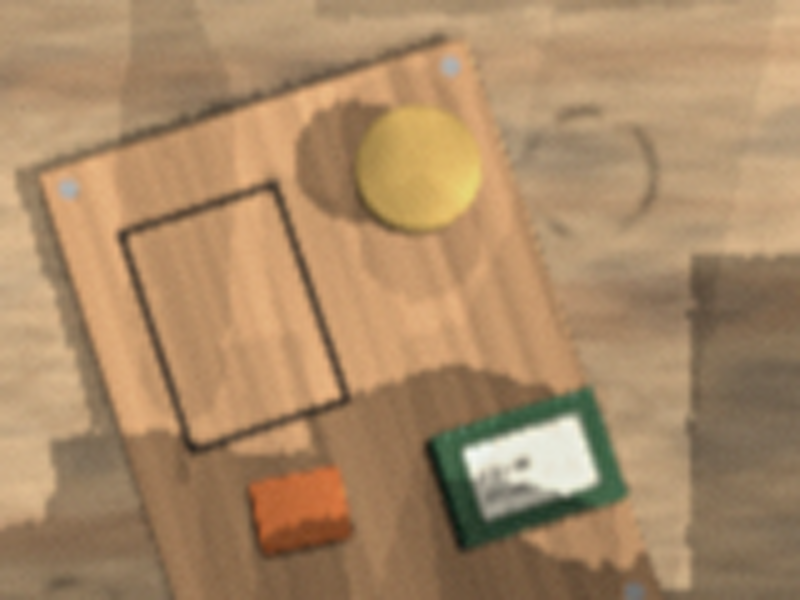

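The crop shows the outline's corners at (122,234), (275,184), (347,400) and (193,450). The orange carton's top runs from about (250,485) and (338,467) down to y≈555. I'll move to a viewing pose behind the carton with the gripper shut and take a wrist picture.

Run:
```python
from h import *
c=optics.read_camera("top")
O=np.array([ray(c,210+u/5,130+v/5,.012) for u,v in[(122,234),(275,184),(347,400),(193,450)]])
e=(O[0]-O[3]+O[1]-O[2])/2; yaw=np.degrees(np.arctan2(e[1],e[0])); ctr=O.mean(0)
print("outline",ctr.round(4),yaw,np.linalg.norm(O-np.roll(O,1,0),axis=1).round(4))
print([np.degrees(np.arctan2(*(O[a]-O[b])[[1,0]])).round(1) for a,b in((0,3),(1,2))],np.degrees(np.arctan2(*(O[0]-O[1])[[1,0]]))-90)
ex=np.array([np.cos(np.radians(yaw)),np.sin(np.radians(yaw)),0]);ey=np.array([-ex[1],ex[0],0])
for u,v in[(250,485),(338,467),(350,537),(265,555)]:
    p=ray(c,210+u/5,130+v/5,.082); print("top corner in outline",((p-ctr)@ex).round(4),((p-ctr)@ey).round(4))
fingers.grab(20)
# view pose: behind carton, high
p=ctr-ex*.16; p[2]=.25
robot.move_pose(p.tolist(),[180,-20,yaw])
print(robot.current_eef_pos(),robot.current_tcp_rot(),robot.current_clock())
w=optics.read_camera("wrist"); crop(w,0,0,512,"w1"); print(w["R"],w["t"],w["fx"])
```

```text
outline [0.5809 0.1581 0.012 ] 16.638063038153515 [0.1193 0.0845 0.1199 0.084 ]
[np.float64(16.8), np.float64(16.5)] 16.952909429513767
top corner in outline -0.0902 0.0222
top corner in outline -0.0952 -0.0214
top corner in outline -0.1293 -0.0161
top corner in outline -0.1247 0.0259
[0.42789054 0.1119086  0.24998956] [-179.99888592  -19.99640536   16.58682464] 3.725
[[ 2.85260420e-01 -9.58450044e-01 -7.72886375e-05]
 [-9.55879879e-01 -2.84489567e-01 -7.32075357e-02]
 [ 7.01437780e-02  2.09570910e-02 -9.97316725e-01]] [-0.01446474  0.49247189  0.35329403] 280.0579843868615
```

View pics/w1.png

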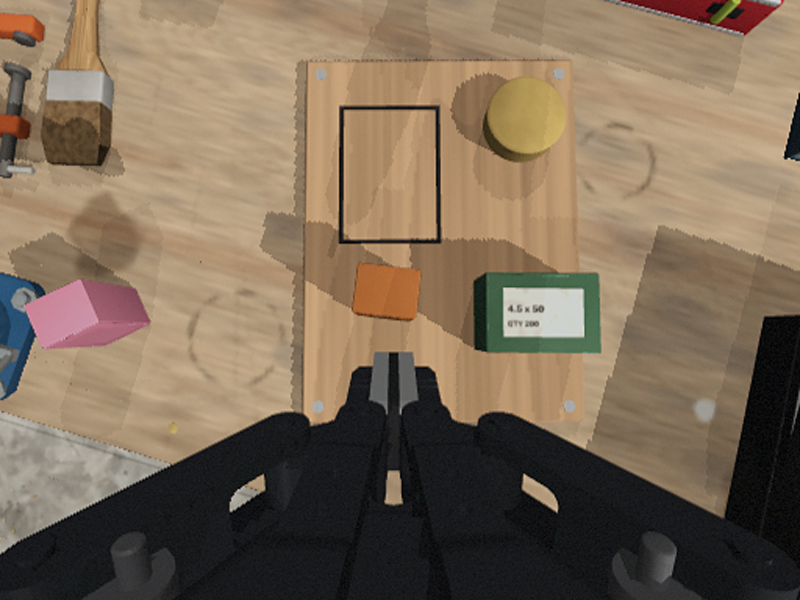

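Wrist view: the carton's top corners are at (357,264), (420,269), (415,320) and (353,313), so it is almost centred and turned by about 5°. The outline's inner corners are at about (340,106), (439,106), (440,242) and (340,242). Next I'll compute the pose and push low.

```bash
cat >> h.py <<'E'
def analyse(w,O,C,z=.082):
    s=.64
    O=np.array([ray(w,u*s,v*s,.012) for u,v in O]); e=(O[0]-O[3]+O[1]-O[2])
    yaw=np.arctan2(e[1],e[0]); ctr=O.mean(0); ex=np.array([np.cos(yaw),np.sin(yaw),0]); ey=np.array([-ex[1],ex[0],0])
    C=np.array([ray(w,u*s,v*s,z) for u,v in C])-ctr
    print("outline",ctr.round(4),np.degrees(yaw).round(2),np.linalg.norm(O-np.roll(O,1,0),axis=1).round(4))
    print("carton x",(C@ex).round(4),"y",(C@ey).round(4),"sides",np.linalg.norm(C-np.roll(C,1,0),axis=1).round(4))
    return ctr,np.degrees(yaw),ex,ey
E
python3 - <<'E'
from h import *
w=optics.read_camera("wrist")
ctr,yaw,ex,ey=analyse(w,[(340.5,106.5),(438.5,106.5),(440,241.5),(341,242)],[(357,264),(420,269),(415,320),(353,313)])
np.save("f.npy",np.r_[ctr,yaw])
for d in(.168,.06):
  p=ctr-ex*d; p[2]=.04; print(d,robot.inverse_kinematics(p.tolist(),[180,-12,yaw]))
E
```

```text
outline [0.5814 0.1606 0.012 ] 17.02 [0.1222 0.0873 0.1218 0.0862]
carton x [-0.091  -0.0949 -0.1308 -0.1256] y [ 0.0235 -0.021  -0.017   0.0263] sides [0.0347 0.0446 0.0361 0.0437]
0.168 [ -5.45479852  33.5750704  -23.67165855 140.22581135 104.46967212
  14.78882456 159.4387135 ]
0.06 [  -6.04984815   36.86176061  -21.55764562  124.81642902   60.45342577
   15.93373926 -153.22542484]
```

Run:
```python
from h import *
np.set_printoptions(precision=0,suppress=True)
print(robot.current_q())
f=np.load("f.npy");yaw=f[3];a=np.radians(yaw);ex=np.array([np.cos(a),np.sin(a),0])
for o in([180,-12,yaw],[180,12,yaw+180],[180,-6,yaw],[180,6,yaw+180],[180,0,yaw]):
  print(o)
  for d,z in((.156,.12),(.156,.038),(.1,.038),(.156,.09),(.06,.09)):
    p=f[:3]-ex*d; p[2]=z; q=robot.inverse_kinematics(p.tolist(),o); print(d,z,None if q is None else np.array(q))
```

```text
[  12.    7.  -38.  130.   17.   25. -112.]
[180, -12, np.float64(17.016209042194106)]
0.156 0.12 [  -1.   23.  -28.  134.   45.   18. -141.]
0.156 0.038 [-33.  35.  18. 140. 240.  11.  27.]
0.1 0.038 None
0.156 0.09 [  -8.   26.  -19.  136.   57.   12. -152.]
0.06 0.09 [   1.   33.  -31.  123.   50.   24. -142.]
[180, 12, np.float64(197.0162090421941)]
0.156 0.12 [ 27.  38. -74. 133.  68.  45.  13.]
0.156 0.038 [ -5.  34. -24. 139. 100.  15. -16.]
0.1 0.038 [ 23.  55. -74. 130.  83.  56.   4.]
0.156 0.09 [ 25.  43. -74. 135.  75.  47.   5.]
0.06 0.09 [ 24.  50. -74. 122.  72.  55.  16.]
[180, -6, np.float64(17.016209042194106)]
0.156 0.12 [   4.   26.  -34.  129.   35.   28. -131.]
0.156 0.038 [  -6.   34.  -23.  133.   58.   16. -154.]
0.1 0.038 [  -1.   37.  -29.  125.   51.   23. -145.]
0.156 0.09 [   1.   29.  -32.  131.   42.   24. -138.]
0.06 0.09 [   3.   35.  -35.  117.   40.   33. -132.]
[180, 6, np.float64(197.0162090421941)]
0.156 0.12 [ 27.  40. -74. 128.  59.  50.  22.]
0.156 0.038 [ 23.  53. -74. 132.  76.  55.   6.]
0.1 0.038 [ 23.  56. -74. 124.  74.  58.  13.]
0.156 0.09 [ 25.  45. -74. 130.  65.  51.  15.]
0.06 0.09 [ 23.  51. -74. 117.  64.  59.  24.]
[180, 0, np.float64(17.016209042194106)]
0.156 0.12 [   5.   28.  -37.  124.   29.   36. -125.]
0.156 0.038 [   1.   37.  -32.  128.   45.   27. -140.]
0.1 0.038 [   1.   40.  -33.  120.   41.   32. -134.]
0.156 0.09 [   4.   31.  -36.  126.   34.   33. -130.]
0.06 0.09 [   4.   37.  -37.  112.   34.   42. -127.]
```

```bash
cat >> h.py <<'E'
f=np.load("f.npy"); f[:2]=(.5812,.1595); yaw=16.9
a=np.radians(yaw); ex=np.array([np.cos(a),np.sin(a),0]); ey=np.array([-ex[1],ex[0],0]); ctr=f[:3]
OR=[180,-6,yaw]
def P(x,y,z): p=ctr+ex*x+ey*y; p[2]=z; return p.tolist()   # TCP; tip front is at x+0.0133
E
python3 - <<'E'
from h import *
robot.move_pose(P(-.152,.003,.12),OR)
print("down",robot.move_straight(P(-.152,.003,.0376),velocity=.06,contact_N=8),robot.current_eef_pos())
F0=np.array(robot.current_force())
print("push",robot.move_straight(P(-.125,.003,.0376),velocity=.03,contact_N=15),(np.array(robot.current_force())-F0).round(2))
w=optics.read_camera("wrist"); crop(w,0,0,512,"w2a")
print("push",robot.move_straight(P(-.104,.003,.0376),velocity=.03,contact_N=15),(np.array(robot.current_force())-F0).round(2))
print(robot.current_q(),robot.current_clock())
crop(optics.read_camera("top"),210,130,160,"t2")
w=optics.read_camera("wrist"); crop(w,0,0,512,"w2")
im=np.hstack([cv2.imread(f"pics/{n}.png") for n in("t2","w2")]); cv2.imwrite("pics/c2.png",cv2.resize(im,(800,300),interpolation=cv2.INTER_AREA))
E
```

```text
down False [0.43502697 0.11819531 0.03781994]
push False [-0.5  -1.15  0.7 ]
push False [ 0.11 -1.43  0.68]
[  -4.87064867   36.38939371  -23.74419146  126.0104756    47.30607211
   19.93728614 -141.49898127] 7.8833
```

View pics/w2.png

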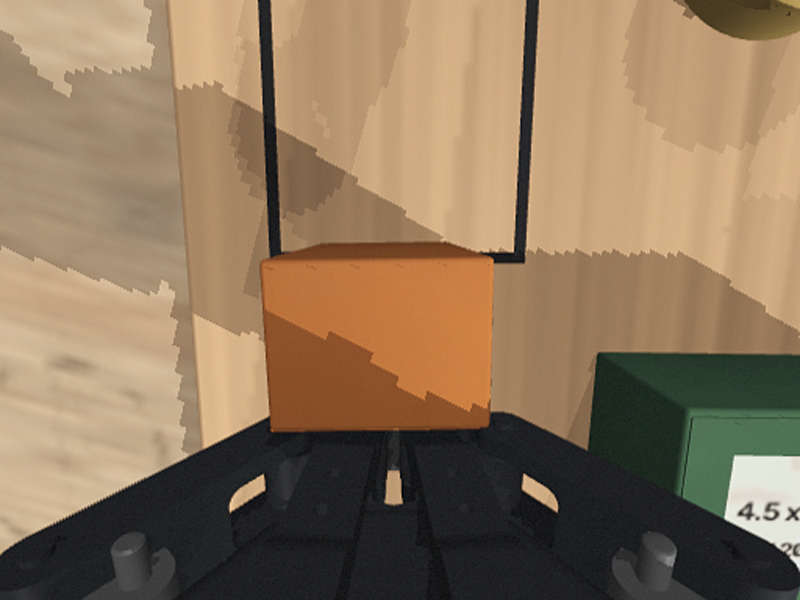

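The wrist view shows the carton upright and square. Its front bottom edge is at y≈243, just past the near line at y≈257. The top corners are at (262,261), (493,259), (489,430) and (272,431).

Run:
```python
from h import *
w=optics.read_camera("wrist")
s=.64
def o(u,v,z): p=ray(w,u*s,v*s,z)-ctr; return (p@ex).round(4),(p@ey).round(4)
print("line",o(279,256,.012),o(521,258,.012)); print("foot",o(316,244,.012),o(447,243,.012))
for q in[(262,261),(493,259),(489,430),(272,431)]: print(o(*q,.082))
```

```text
line (np.float64(-0.0599), np.float64(0.0434)) (np.float64(-0.0606), np.float64(-0.0418))
foot (np.float64(-0.0557), np.float64(0.0303)) (np.float64(-0.0554), np.float64(-0.0156))
(np.float64(-0.0556), np.float64(0.0286))
(np.float64(-0.0552), np.float64(-0.0159))
(np.float64(-0.0904), np.float64(-0.0165))
(np.float64(-0.0907), np.float64(0.0283))
```

Run:
```python
from h import *
robot.move_straight(P(-.092,.005,.0376),velocity=.03,contact_N=15); robot.wait(.4)
robot.move_straight(P(-.125,.0065,.0376),velocity=.08)
robot.move_straight(P(-.125,.0065,.097),velocity=.1)
w=optics.read_camera("wrist"); crop(w,0,0,512,"w3"); np.savez("w3.npz",**w)
print(robot.current_clock())
```

```text
10.35
```

View pics/w3.png

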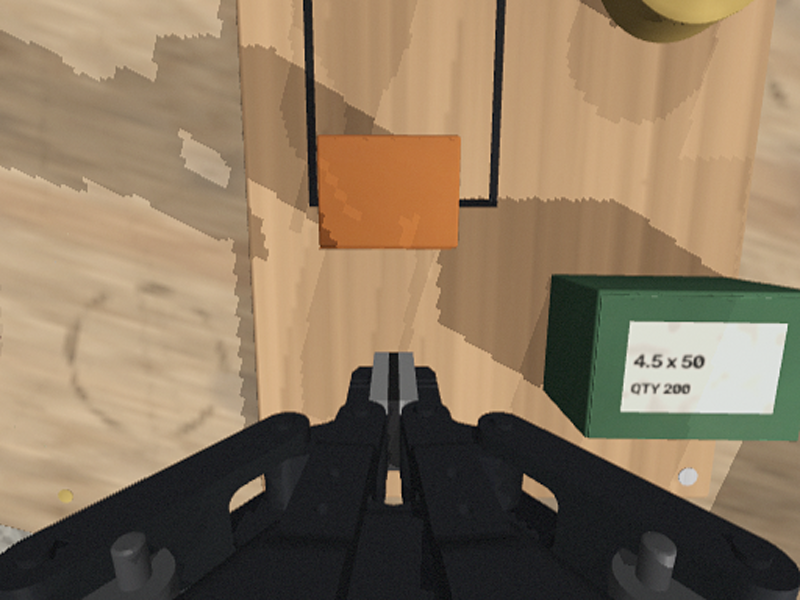

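The carton is standing square, with its top from (318,135) to (459,248) and the near line at y≈204, so its foot is past the line. The fingers, at column 393, are centred on it. Now I'll topple it.

Run:
```python
from h import *
w=dict(np.load("w3.npz"))
for q in[(318,135),(459,136),(457,247),(320,248)]:
    p=ray(w,q[0]*.64,q[1]*.64,.082)-ctr; print((p@ex).round(4),(p@ey).round(4))
print(robot.move_straight(P(-.048,.0065,.097),velocity=.04,contact_N=12)); robot.wait(.6)
robot.move_straight(P(-.12,.0065,.13),velocity=.12)
w=optics.read_camera("wrist"); crop(w,0,0,512,"w4")
print(robot.current_clock())
```

```text
-0.0425 0.0299
-0.0428 -0.0141
-0.0773 -0.0143
-0.0776 0.0303
False
13.8833
```

View pics/w4.png

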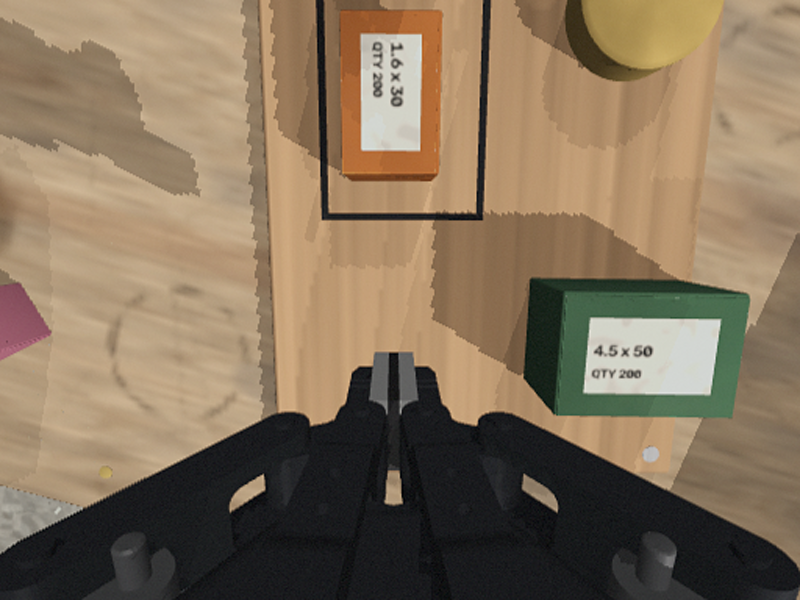

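The carton now lies lid up, spanning (341,10) to (441,180), with clear margin inside the outline (left line x≈325, right line x≈483, near line y≈215). The far end is about 35–40 mm short of the far line. The arm is clear of everything, and the large carton and tin haven't been touched.

Run:
```python
from h import *
robot.wait(.5); print(robot.job_done())
```

```text
the job is handed in; nothing more can be done
None
```

The small carton was slid standing to just past the near line, then toppled so it lies lid up inside the outline. The large carton and tin were not touched, and the job was handed in at about 14.5 s; no pass/fail verdict came back.

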